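Open the control unit's service panel and set its range selector

TASK

Take the small vial off the control unit's hinged top panel and stand it upright on the cork mat, and turn both quarter-turn fasteners of the panel counter-clockwise to fully unlocked. Then swing the panel open until it stands a little past upright and stays there, and only then turn the selector inside clockwise until its pointer clicks in at the large stud. Do not knock over the vial, and leave the amber bottle and the two flasks where they stand.

Things in the scene. Friction and masses are not known exactly. Their poses are not given: they have to be found in the camera images.
- unit: Heavy fixed grey case 280 (its x) x 220 (y) x 100 mm high under a hinged white top panel; its yaw varies. Origin: centre of the underside, z up. Hinge along its x at y = +100, z = 100; the panel's free edge at y = -105, its upper face at z = 105 (closed). Open, it uncovers a recess: x -115 to 115, y -93 to 85 mm, floor at z = 45, with 7 mm high terminal blocks at its +x side.
- panel (a joint): Angle of the service panel (260 x 205 x 5 mm, 250 g): 0 closed, 1.571 upright, 1.9 fully open (stop). Its free (-y) edge rises and swings over to +y. A stiff hinge (about 0.28 N m): it stays where it is left. It is held shut (0.01 rad of play) until both fasteners are turned by more than about 1.1 rad.
- panel_hinge (a point): Point on the panel's hinge axis, mid-length, fixed to the unit and with the unit's axes (the hinge axis is x); 100 mm above the bench.
- panel_bar (a point): Middle of the panel's pull, a round steel bar 10 mm thick and 70 mm long parallel to the hinge, on a post at each end. Its axis stands 40 mm above the panel's face and lies 25 mm in from the free edge; 180 mm across the panel and 45 mm up from the hinge axis. It moves with the panel.
- cam_near (a joint): Angle of the fastener nearer the robot (at the unit's x = -80 mm, near the panel's free edge): 0 locked, 1.571 unlocked (stop). It turns counter-clockwise seen from above, with friction of 0.03 N m and no spring; it may start up to 0.25 rad from 0. Locked, its wing points across the free edge; unlocked, it lies parallel to the edge.
- cam_near_grip (a point): On the near fastener's axis at the height to grip, 23 mm above the panel's face. The wing is a black bar 34 long, 10 thick, from 1 to 29 mm above the panel (a thin 20 mm collar, 3 mm high, at its foot). This point's x axis points along the wing, z up out of the panel, and turns with it.
- cam_far (a joint): Angle of the fastener farther from the robot (at the unit's x = +80 mm); the same kind and sense as cam_near.
- cam_far_grip (a point): The same point and axes on the far fastener.
- selector (a joint): Angle of the selector inside the recess: starts at 0 (parked), grows clockwise seen from above; it clicks in at 0, 0.5, 1.0 and 1.5 rad (spring detents, at most about 0.1 N m; let go near a click, it settles there).
- selector_grip (a point): On the selector's axis at the height to grip, 33 mm above the recess floor; at the unit's x = 0, y = -25 mm. The grip is a black upright bar 42 long and 12 wide, from 8 to 45 mm above the recess floor, on a 40 mm disc. This point's x axis points along the bar, in the direction of the pointer.
- pointer_end (a point): Point 48 mm from the selector's axis in the direction of its pointer (a flat tongue at the foot of the bar, and a line on top): the middle of a stud when the pointer is set at it.
- stud_large: The large stud on the recess floor: a steel button 16 mm across, 5 mm high; origin at the centre of its underside. It lies 48 mm from the selector's axis at the selector's 0.5, 1.0 or 1.5 rad; the other two of these places have studs 5 mm across.
- vial: Closed pale jar with a black cap, 36 mm across, 55 mm high, 60 g, standing on the closed panel at the start. Origin: centre of its underside, z up.
- mat: Round cork mat on the bench, fixed, 90 mm across and 8 mm thick, origin at the centre of its underside (the vial standing on it has its origin 8 mm higher).
- amber_bottle: Bystander: brown bottle 60 mm across, 115 mm high, at the hinge side of the unit. Origin: centre of the underside.
- tall_flask: Bystander: glass flask with a long neck, 76 mm across at the bulb (below 50 mm), neck 20 to 24 mm, 220 mm high, beyond the unit. Origin: centre of the underside.
- conical_flask: Bystander: conical flask 76 mm across at the foot, 130 mm high with its cork, near the mat. Origin: centre of the underside.
Mind the look-alikes: they are no part of the job. Of the things like the vial, leave any that is purple; of the rest the larger one is meant.

How it is judged (in metres and radians):
On the way, in this order (a step that is already met when the one before it is completed fails the run):
1. the vial stands on the mat, let go, and both fasteners are unlocked (either first) (horizontal distance between vial and mat below 0.028 m and z of vial in the frame of mat between 0.004 and 0.012 m and angle between vial's own z axis and vertical below 0.15 rad and contact force between the fingers and vial below 0.1 N and value of joint each of cam_near, cam_far above 1.25 rad), for 0.2 s.
2. the panel is swung past upright (value of joint panel above 1.57 rad and horizontal distance between vial and mat below 0.028 m and z of vial in the frame of mat between 0.004 and 0.012 m and angle between vial's own z axis and vertical below 0.15 rad), for 0.2 s.
3. the selector's pointer is at the large stud, the panel still open (value of joint panel above 1.57 rad and horizontal distance between pointer_end and stud_large below 0.008 m), for 0.2 s.
At the end, for the whole second after the job is handed in: The vial stands upright on the mat (its centre within 28 mm of the mat's), both fasteners are turned to at least 1.25 rad, the panel stands open past upright (over 1.57 rad), the pointer's end is within 8 mm (about 0.17 rad) of the large stud's centre, and all is at rest (all of step 3 and horizontal distance between vial and mat below 0.028 m and z of vial in the frame of mat between 0.004 and 0.012 m and angle between vial's own z axis and vertical below 0.15 rad and value of joint each of cam_near, cam_far above 1.25 rad and linear speed of vial below 0.02 m/s and velocity of joint panel between -0.05 and 0.05 rad/s and velocity of joint selector between -0.05 and 0.05 rad/s); the robot touches nothing.
It fails at once if a bystander is moved by more than 20 mm or tipped (distance of any of amber_bottle, tall_flask, conical_flask from where it was at the start of the episode above 0.02 m or angle between any of amber_bottle, tall_flask, conical_flask's own z axis and vertical above 0.35 rad).
It fails at once if the vial is tipped over (angle between vial's own z axis and vertical above 0.8 rad).
It also fails if it takes over 72 s, if anything falls off the work surface, if the arm or the gripper's body presses on something with over 40 N, if the wrist force passes 120 N, or if a joint passes its speed limit or range.

ROBOT

A 6-joint arm with a two-finger parallel gripper is mounted at the origin on the work surface. World frame = base frame: x ahead of the robot, y to its left, z up, the work surface at z = 0. Lengths are in mm, angles in rad, forces in N, time in s.
With the tool pointing down it reaches from about 350 to 975 mm from the base axis. Payload 7.1 kg.
Tool frame: the origin (TCP) lies on the front face of the gripper's body, between the roots of the fingers; the fingertips stand 80 mm ahead of it and the grasp point (between the pads) lies 61 mm ahead of it (env.tips_ahead is the distance from the TCP to the fingertips, in mm); z points along the fingers, y is the direction in which the jaws open and shut (so a half turn about z gives the same grasp; the last joint's range is limited). The gripper opens to 88 mm and grips with 3 to 60 N. Pads are 20 mm wide; open, the fingers measure 115 mm over their backs; the gripper's body (75 mm by 178 mm) begins 61 mm behind the grasp point.
Start: joints at [-1.349, 0.423, 1.63, -0, 1.089, -0.019], TCP at [149.069, -606.946, 302.675] pointing down, gripper open.
Joint ranges: [-3, 3], [-0.9, 2.11], [0.09, 2.58], [-1.31, 4.45], [0.11, 2.69], [-2.54, 2.54]. Speed limits (rad/s): [2.39, 2.39, 3.01, 3.14, 3.14, 3.14].

INTERFACE

Orientations are given as a unit quaternion [x, y, z, w].
In Python, from station import env, set_gripper, viewer, workorder gives the robot as it stands. Calls block until the motion is done:
- env.reach(position, orientation): joint-space move of the TCP to a pose.
- env.move_l(position, rot=None, rate=150, f_stop=None): straight line of the TCP; rot=None keeps the orientation; rate is the mean speed in mm/s. With f_stop (N) it stops when the force on the tool has changed by that much, and returns True; else False.
- env.move_joints(angles): joint-space move.
- set_gripper(opening): finger opening in mm; the grip force is fixed at half the most; returns when the fingers have stopped.
- env.hold(seconds).
- env.ik(position, orientation): joint angles nearest the present ones, or None.
- env.read_state(): the state.
- viewer.camera(name): name is "scene" or "side" or "wrist"; returns the picture (400x640x3 uint8, blue, green, red); there is no depth.
- viewer.camera_params(name): a dict with "fx", "fy", "cx", "cy" (pixels), "pose" (4x4, takes a point from camera to world coordinates); the wrist camera has in their place "tool_from_camera" (4x4, takes a point from camera to tool coordinates, whose origin is the TCP and whose axes are the flange's). Camera axes: x right, y up, looking along -z (the intrinsics and any distortion apply to the point x, -y, -z); pixel columns grow to the right and rows downward; lengths in mm; the calibration is good to about 2 mm. The wrist camera is an equidistant fisheye: a pixel r from the principal point sees the ray r / f radians off the axis. A picture is of the moment at which its call begins: read the wrist's pose just before it. camera_params takes no time and is no camera call.
A pose or a line that the arm cannot do raises env.IKError and nothing moves.
- workorder.sign_off(): hands the job in, once; it reports no verdict.
The state is a dict: "time_s": time; "qpos": joint angles; "dq": joint speeds; "tau": joint torques, N m; "tool_pos": TCP position; "orientation": TCP orientation; "force": force on the tool from outside, world axes, zero at the start; "wrist_torque": the same for the moment, N m; "width": finger opening in mm.
Only numpy, scipy, OpenCV 4.12 (cv2) and the standard library are available. Lean on these libraries where they do the work, as an engineer would, in place of code of your own. Each camera call takes 0.05 s, during which the arm holds its last target.

## Working session

There is one attempt and no reset: what is moved stays moved. The work goes in short steps, each a Python script; the robot and the scene stay as the last script left them, time stands still between calls to the robot, and variables do not carry over. Pictures are saved under pics/ and viewed, and the job is handed in when it is done.

```bash
ls; mkdir -p pics
python3 - <<'E'
from station import env, set_gripper, viewer, workorder
import cv2, numpy as np
for n in ["scene","side","wrist"]:
    cv2.imwrite(f"pics/{n}0.png", viewer.camera(n))
    p=viewer.camera_params(n); print(n,{k:(np.round(v,3).tolist() if not np.isscalar(v) else v) for k,v in p.items()})
s=env.read_state(); print(s)
E
```

```text
pics
scene {'fx': 492.667401220736, 'fy': 492.667401220736, 'cx': 324.8322918156436, 'cy': 196.0407630390086, 'pose': [[-0.706, -0.42, 0.571, 1224.348], [0.708, -0.409, 0.575, 565.701], [-0.008, 0.81, 0.586, 743.592], [0.0, 0.0, 0.0, 1.0]]}
side {'fx': 509.606288051891, 'fy': 509.606288051891, 'cx': 315.0766400904813, 'cy': 191.8591868256311, 'pose': [[-0.896, 0.268, -0.355, 181.303], [-0.445, -0.57, 0.691, 804.693], [-0.017, 0.776, 0.63, 859.895], [0.0, 0.0, 0.0, 1.0]]}
wrist {'fx': 309.70691628693146, 'fy': 309.70691628693146, 'cx': 319.0227690684104, 'cy': 195.13574420955612, 'tool_from_camera': [[-0.0, 0.97, 0.243, 67.058], [1.0, 0.0, -0.0, -1.107], [-0.0, 0.243, -0.97, -81.896], [0.0, 0.0, 0.0, 1.0]]}
{'time_s': 0.15, 'qpos': array([-1.34901776e+00,  4.23671070e-01,  1.63048274e+00,  8.86024690e-06,
        1.08865072e+00, -1.90174819e-02]), 'dq': array([-0.0004743 , -0.00340859, -0.00116389,  0.00175165, -0.0005147 ,
        0.00214884]), 'tau': array([ 5.25141349e-04, -5.44981134e+01, -2.73921025e+01,  6.44537271e-02,
        2.04999244e-02, -6.54464702e-05]), 'tool_pos': array([ 148.9891432 , -606.63414061,  302.08908723]), 'orientation': array([ 9.92760974e-01,  1.20105296e-01, -5.74216631e-05, -6.03226049e-04]), 'force': array([-0.01941321,  0.58549369, -0.06052408]), 'wrist_torque': array([-0.00727084,  0.00194507,  0.02838029]), 'width': 87.83414060073906}
```

View pics/scene0.png

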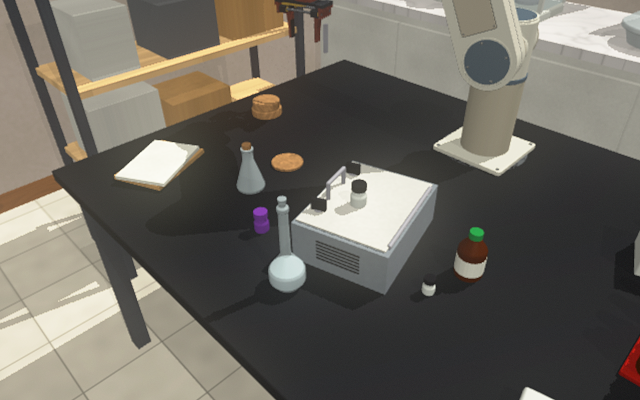

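View pics/side0.png

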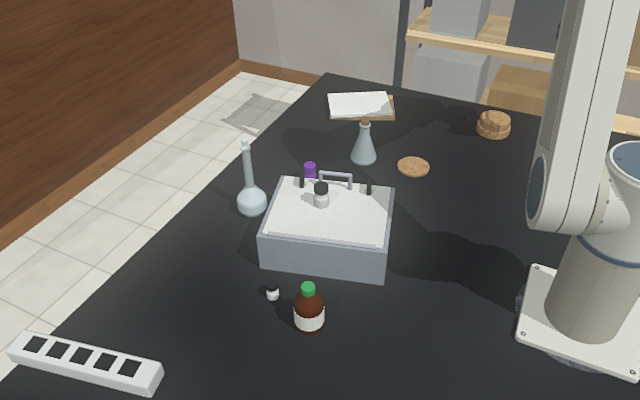

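View pics/wrist0.png

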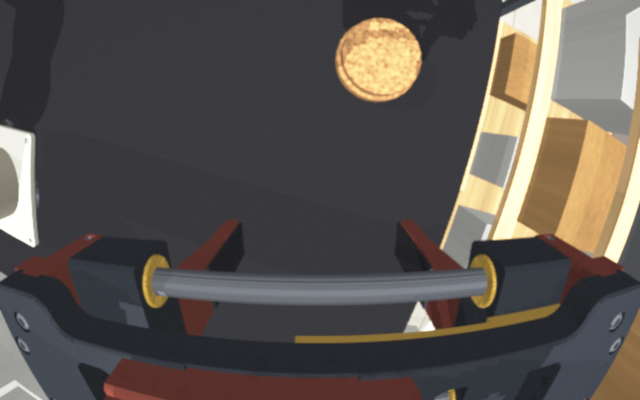

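The scene image shows three vial-like things: a pale, black-capped vial on the panel at scene (358,193), a small pale one on the bench at (429,286), and a purple one at (261,220). There are two cork things: a flat mat at (287,162) and a cork stack at (266,106). I choose the vial on the panel (larger, not purple) and the flat mat. Next, close crops to check.

```bash
cat > h.py <<'E'
import cv2, numpy as np
from scipy.spatial.transform import Rotation as R
from scipy.optimize import least_squares
from station import env, set_gripper, viewer, workorder
P={n:viewer.camera_params(n) for n in ["scene","side","wrist"]}
def ray(n,u,v,T=None):
    p=P[n]
    x=(u-p['cx'])/p['fx']; y=(v-p['cy'])/p['fy']
    if n=='wrist':
        r=np.hypot(x,y); s=np.sin(r)/max(r,1e-9)
        d=np.array([x*s,-y*s,-np.cos(r)]); M=T@np.array(p['tool_from_camera'])
    else:
        d=np.array([x,-y,-1.]); M=np.array(p['pose'])
    d=M[:3,:3]@d
    return M[:3,3],d/np.linalg.norm(d)
def tri(rays):
    A=np.zeros((3,3));b=np.zeros(3)
    for o,d in rays:
        Q=np.eye(3)-np.outer(d,d);A+=Q;b+=Q@o
    X=np.linalg.solve(A,b)
    return X,[float(np.linalg.norm((np.eye(3)-np.outer(d,d))@(X-o))) for o,d in rays]
def onz(o_d,z):
    o,d=o_d;return o+d*(z-o[2])/d[2]
def proj(n,X,T=None):
    p=P[n]
    M=np.array(p['pose']) if n!='wrist' else T@np.array(p['tool_from_camera'])
    c=M[:3,:3].T@(np.asarray(X)-M[:3,3]); a,b,z=c[0],-c[1],-c[2]
    if n=='wrist':
        r=np.hypot(a,b);t=np.arctan2(r,z);k=t/max(r,1e-9);a,b=a*k,b*k
    else:a,b=a/z,b/z
    return np.array([p['cx']+p['fx']*a,p['cy']+p['fy']*b])
def tool():
    s=env.read_state();T=np.eye(4);T[:3,:3]=R.from_quat(s['orientation']).as_matrix();T[:3,3]=s['tool_pos'];return T
def snap(n,f,crop=None,k=1):
    T=tool();im=viewer.camera(n)
    np.save(f"pics/{f}_T.npy",T)
    cv2.imwrite(f"pics/{f}_raw.png",im)
    if crop:
        a,b,c,d=crop;im=im[b:d,a:c]
    cv2.imwrite(f"pics/{f}.png",cv2.resize(im,None,fx=k,fy=k,interpolation=cv2.INTER_CUBIC))
    return im,T
E
python3 - <<'E'
import cv2
a=cv2.imread('pics/scene0.png')[150:290,230:440]; b=cv2.imread('pics/side0.png')[150:290,230:440]
k=3
cv2.imwrite('pics/sc_c.png',cv2.resize(a,None,fx=3.7,fy=3.7,interpolation=cv2.INTER_CUBIC))
cv2.imwrite('pics/si_c.png',cv2.resize(b,None,fx=3.7,fy=3.7,interpolation=cv2.INTER_CUBIC))
E
```

```text
(no output)
```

View pics/sc_c.png

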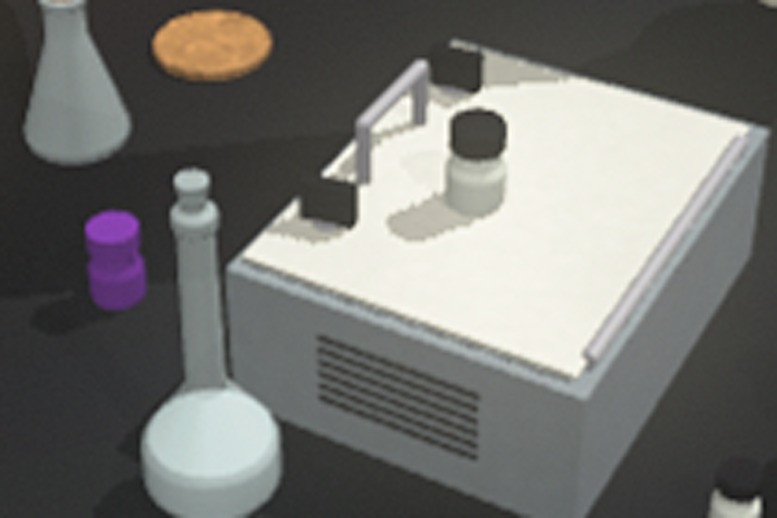

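View pics/si_c.png

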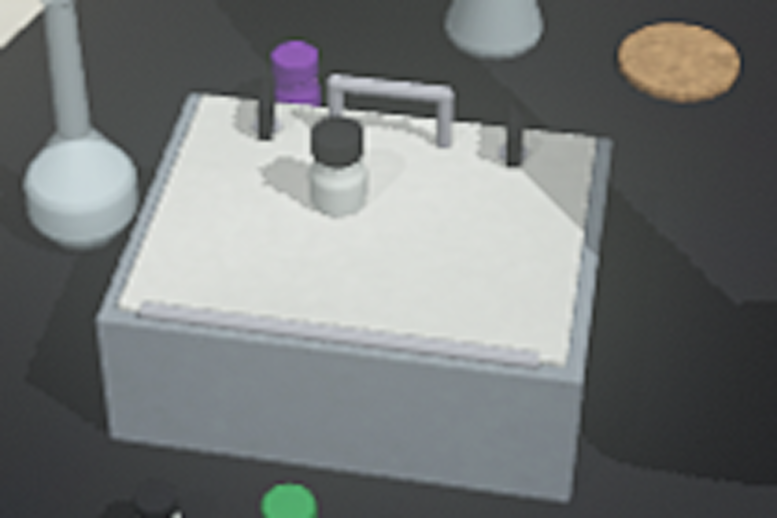

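The crop confirms the choice: a pale vial with black cap on the panel, at crop (476,160). The free edge with the bar and both wings lies on the mat side. Now I triangulate the features.

Run:
```python
from h import *
f=lambda x,y:(230+x/3.7,150+y/3.7)
pts={'barfar':((363,125),(336,80)),'barnear':((421,67),(449,92)),
'c_farfree':((240,264),(200,96)),'c_farhinge':((578,376),(122,306)),'c_nearhinge':((752,127),(568,362)),'c_nearfree':((452,42),(597,139)),
'boxfarhingetop':((585,395),(98,318)),'boxnearhingetop':((767,131),(582,380)),'boxfarfreetop':((230,266),(192,95)),
'captop':((478,120),(338,127)),'vialbase':((475,203),(338,202)),
'mat':((212,43),(679,61)),
'purpletop':((112,222),(296,50)),'wingfar':((331,190),(266,100)),'wingnear':((455,55),(514,130)),
}
X={}
for k,(a,b) in pts.items():
    X[k],e=tri([ray('scene',*f(*a)),ray('side',*f(*b))]);print(k,X[k].round(1),np.round(e,1))
# masks: mat & bottle, flasks in both views
P2={'amber foot':((470,268),(309,322)),'tallneck':((282,200),(245,142)),'tallbulb':((287,272),(251,200)),'conetop':((246,145),(365,123))}
for k,(a,b) in P2.items():
    x,e=tri([ray('scene',*a),ray('side',*b)]);print(k,x.round(1),np.round(e,1))
for n in ['scene','side']:
    h=cv2.cvtColor(cv2.imread(f'pics/{n}0.png'),cv2.COLOR_BGR2HSV)
    m=cv2.inRange(h,(5,90,80),(22,255,255)); _,_,st,ce=cv2.connectedComponentsWithStats(m)
    for s,c in zip(st[1:],ce[1:]):
        if 200<s[4]<900: print(n,s,c.round(1),onz(ray(n,*c),8).round(1))
d=X['barfar']-X['barnear'];print('yaw bar',np.arctan2(d[1],d[0]))
for a,b in [('c_farfree','c_nearfree'),('c_farhinge','c_nearhinge'),('boxfarhingetop','boxnearhingetop')]:
    d=X[a]-X[b];print(a,np.arctan2(d[1],d[0]),np.linalg.norm(d))
```

```text
barfar [604.4 -49.6 145.4] [1.5 1.5]
barnear [535.1 -68.4 145.2] [1.6 1.6]
c_farfree [704.9 -48.3 100.9] [1.8 1.8]
c_farhinge [646.9 148.6 102.9] [1.1 1.1]
c_nearhinge [397.   82.6 104.9] [1.3 1.3]
c_nearfree [ 451.1 -117.2  102.8] [0.1 0.1]
boxfarhingetop [655.2 160.8 101.8] [0. 0.]
boxnearhingetop [386.7  87.3  99.2] [1.5 1.5]
boxfarfreetop [710.9 -49.1 100.8] [0.4 0.4]
captop [573.2  11.3 162.1] [1. 1.]
vialbase [573.5  11.9 103.7] [0.9 0.9]
mat [ 461.9 -352.5    5. ] [0.3 0.3]
purpletop [ 698.4 -175.3   58.2] [1. 1.]
wingfar [646.3 -33.5 128.1] [0.7 0.7]
wingnear [492.6 -76.6 127.4] [1.8 1.8]
amber foot [484.9 250.9  13.5] [1.6 1.6]
tallneck [7.724e+02 4.000e-01 2.138e+02] [0.9 0.9]
tallbulb [775.6   2.4  38. ] [0.8 0.8]
conetop [ 606.5 -334.1  123.6] [2.4 2.4]
scene [ 35  62  31  32 458] [50.8 74.8] [  683.4 -1491.1     8. ]
scene [251  94  31  26 683] [266.1 106.6] [ 280.  -665.9    8. ]
scene [ 64 141  24  21 272] [ 75.1 151.3] [ 861.3 -838.8    8. ]
scene [271 152  33  20 503] [286.8 161.9] [ 467.  -348.5    8. ]
side [477 110  34  30 834] [493.8 124.6] [ 302.8 -667.7    8. ]
side [397 156  33  21 523] [413.1 166.1] [ 462.6 -350.1    8. ]
side [297 292  26  24 419] [310.5 304.2] [504.3 207.9   8. ]
yaw bar 0.2655154287108521
c_farfree 0.26521281743553504 263.0366676306058
c_farhinge 0.2581504653962259 258.4604536646012
boxfarhingetop 0.26713032070659687 278.46570952335315
```

Triangulation gives unit origin ≈ (549,18.5), yaw ≈ 0.263, vial ≈ (573,11.6) with its base at about 104, and mat ≈ (464,-350). All heights agree with the text. Next are wrist views from two places, to refine vial, wings and bar.

```bash
cat >> h.py <<'E'
YAW=0.263;O=np.array([549.2,18.5])
def U(x,y):  # unit->world xy
    c,s=np.cos(YAW),np.sin(YAW);return np.array([O[0]+c*x-s*y,O[1]+s*x+c*y])
def toU(X):
    c,s=np.cos(YAW),np.sin(YAW);d=np.asarray(X)[:2]-O;return np.array([c*d[0]+s*d[1],-s*d[0]+c*d[1]])
def down(th):
    return R.from_matrix(np.array([[np.cos(th),np.sin(th),0],[np.sin(th),-np.cos(th),0],[0,0,-1.]])).as_quat()
def t(): return round(env.read_state()['time_s'],2)
E
python3 - <<'E'
from h import *
th=YAW+np.pi/2
print(env.ik([*U(10,-130),330],down(th)))
env.reach([*U(10,-130),330],down(th));print(t())
snap('wrist','w1',None,1.25)
env.move_l([*U(-10,-60),330],rate=200);print(t())
snap('wrist','w2',None,1.25)
print(env.read_state()['qpos'],t())
E
```

```text
[-1.94193074e-01  3.59594074e-01  1.65907074e+00 -4.44089210e-16
  1.12292784e+00 -4.57193074e-01]
2.53
3.1
[-9.77559463e-02  2.91861016e-01  1.75644590e+00 -4.39734551e-04
  1.09199734e+00 -3.60628977e-01] 3.15
```

View pics/w1.png

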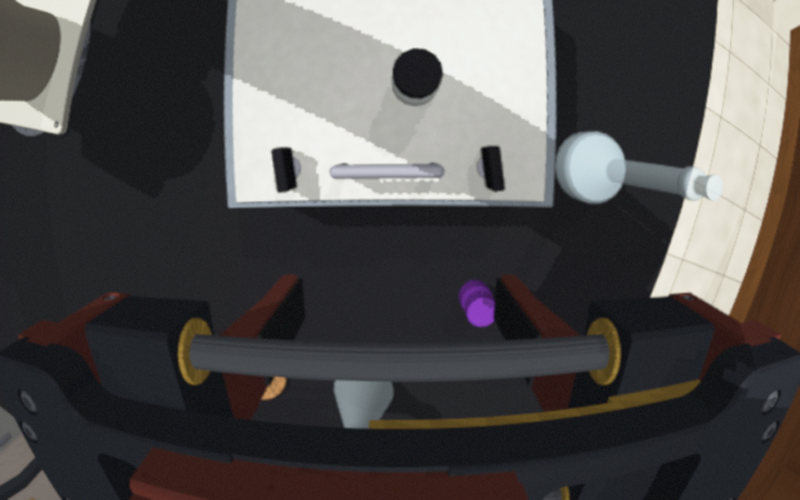

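View pics/w2.png

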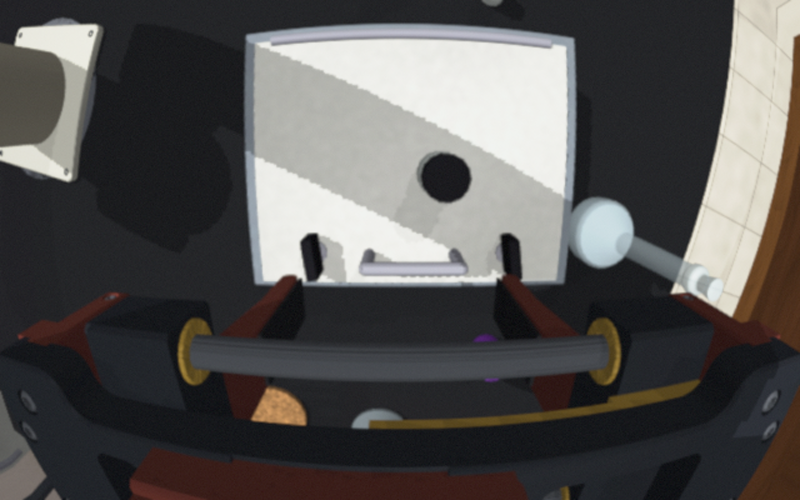

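Run:
```python
from h import *
res={}
for f in ['w1','w2']:
    im=cv2.imread(f'pics/{f}_raw.png');T=np.load(f'pics/{f}_T.npy')
    m=(im.max(2)<45).astype(np.uint8); 
    n,l,st,ce=cv2.connectedComponentsWithStats(m,connectivity=4)
    for i in range(1,n):
        s=st[i]
        if 150<s[4]<2500 and 180<s[0]<460 and s[1]+s[3]<230 and s[1]>20:
            c=cv2.findContours((l==i).astype(np.uint8),0,2)[0][0]
            print(f,s,ce[i].round(1),[np.round(x,1) for x in cv2.minAreaRect(c)], onz(ray('wrist',*ce[i],T),134).round(1), toU(onz(ray('wrist',*ce[i],T),130)).round(1))
            res.setdefault(round(s[0]/70),[]).append(ray('wrist',*ce[i],T))
k=.8
pairs={'bar_l':((333,171),(362,268)),'bar_r':((441,171),(465,268)),'cnf':((231,205),(256,284)),'cff':((550,203),(564,283)),
'wn_top':((281,150),(308,236)),'wn_bot':((288,189),(313,278)),'wf_top':((491,149),(510,236)),'wf_bot':((497,188),(514,275)),
'cap':((417,73),(445,177))}
Ts=[np.load('pics/w1_T.npy'),np.load('pics/w2_T.npy')]
for n,(a,b) in pairs.items():
    X,e=tri([ray('wrist',a[0]*k,a[1]*k,Ts[0]),ray('wrist',b[0]*k,b[1]*k,Ts[1])]);print(n,X.round(1),np.round(e,1),toU(X).round(1))
for k_,v in res.items():
    if len(v)==2: X,e=tri(v);print(k_,X.round(1),np.round(e,1),toU(X).round(1))
for n in range(2):
    a=cv2.imread(f'pics/w{n+1}_raw.png');a=a[100:240,170:450] if n else a[30:170,170:450]
    cv2.imwrite(f'pics/w{n+1}c.png',cv2.resize(a,None,fx=2.8,fy=2.8,interpolation=cv2.INTER_CUBIC))
```

```text
w1 [ 315   40   38   38 1132] [333.3  58.5] [array([333.5,  58.5]), array([37., 37.]), np.float64(90.0)] [574.1  16.2 134. ] [23.6 -7.9]
w1 [386 118  17  34 440] [393.8 134.3] [array([393.7, 134.6]), array([34.4, 13.1]), np.float64(82.9)] [645.  -34.9 134. ] [ 79.6 -76.7]
w1 [219 119  17  33 442] [227.3 135. ] [array([227.3, 135. ]), array([32.4, 14.1]), np.float64(81.3)] [497.9 -74.3 134. ] [-74.8 -76.5]
w2 [ 338  124   38   37 1089] [356.2 141.8] [array([356.3, 141.8]), array([36.8, 36.1]), np.float64(45.0)] [576.9  11.8 134. ] [ 25.5 -13.9]
w2 [242 188  16  36 409] [249.4 205. ] [array([249.5, 205.2]), array([34.8, 12.9]), np.float64(79.7)] [496.1 -71.3 134. ] [-75.6 -74.1]
w2 [402 188  15  35 399] [408.6 204.3] [array([408.6, 205. ]), array([34.8, 12.8]), np.float64(85.9)] [643.  -31.1 134. ] [ 78.9 -73.5]
bar_l [535.7 -66.4 144.8] [0.1 0.1] [-35.1 -78.5]
bar_r [608.3 -47.3 144.3] [0.1 0.1] [ 40.  -78.9]
cnf [ 448.2 -118.9  105.8] [1.1 1.1] [-133.3 -106.4]
cff [707.3 -46.8 112.5] [0.9 0.9] [ 135.7 -104.2]
wn_top [486.  -62.9 112.3] [0.2 0.2] [-82.1 -62.2]
wn_bot [500.8 -90.4 126.4] [1.5 1.5] [-75.  -92.6]
wf_top [645.9 -20.3 109.7] [0. 0.] [ 83.3 -62.6]
wf_bot [656.1 -48.5 121.9] [0.1 0.1] [ 85.8 -92.4]
cap [574.3  12.7 151.9] [0.1 0.1] [ 22.7 -12.1]
6 [649.4 -34.5 116.7] [0.1 0.1] [ 83.  -77.3]
3 [493.9 -76.1 119.8] [0. 0.] [-78. -77.]
```

View pics/w1c.png

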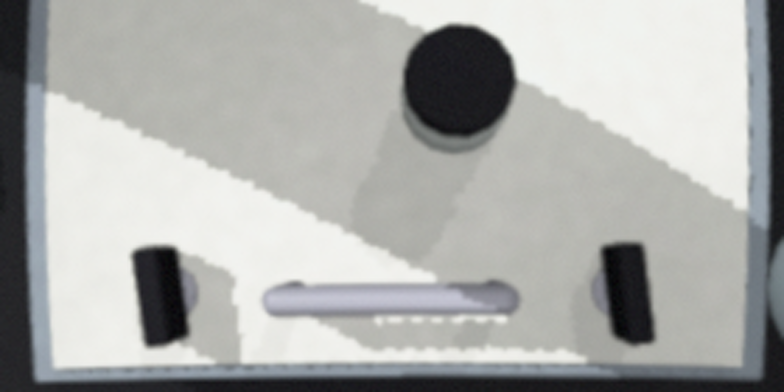

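View pics/w2c.png

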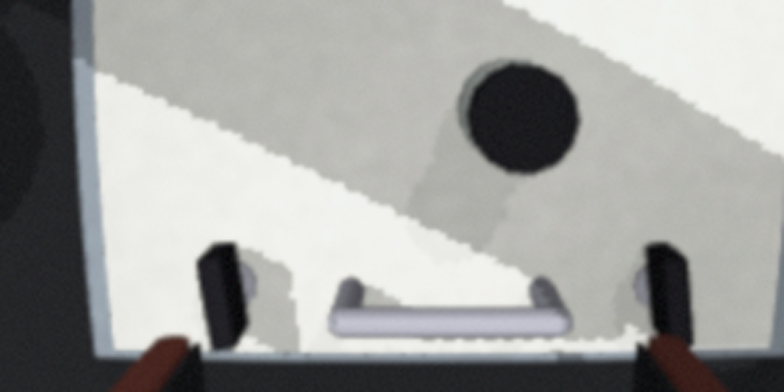

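```bash
sed -i 's/O=np.array(\[549.2,18.5\])/O=np.array([550.2,19.3])/' h.py
python3 - <<'E'
from h import *
th=YAW+np.pi/2
v=np.array([573.8,12.2]); G=61
set_gripper(60)
env.move_l([*v,230],rot=down(th),rate=250)
env.move_l([*v,128+G],rate=150)
print(t());set_gripper(20);s=env.read_state();print(s['width'],s['force'],t())
env.move_l([*v,128+G+75],rate=200)
print(env.read_state()['force'],t())
snap('side','s1',(230,100,530,300),2.6)
E
```

```text
4.81
35.029588275655094 [-1.39353823  0.26713065  5.32819968] 5.32
[-0.40971446 -0.35274836 -1.40295747] 5.84
```

View pics/s1.png

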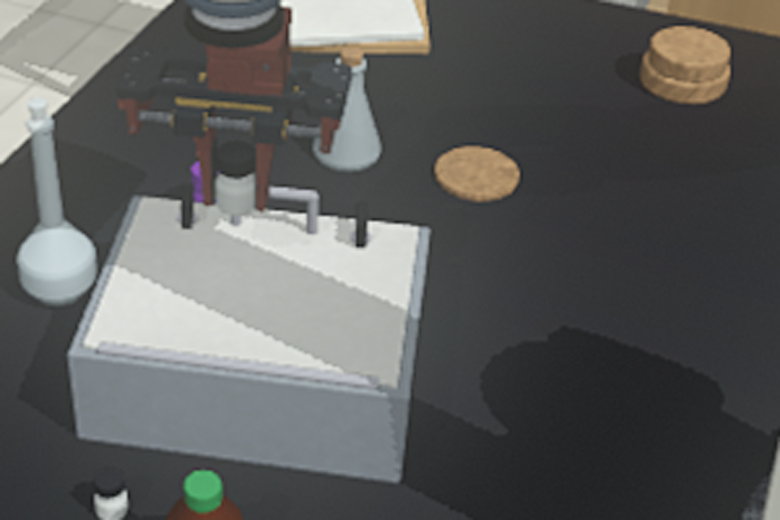

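The vial is held upright (crop (236,185)). Now to the mat.

Run:
```python
from h import *
m=np.array([463.5,-350.]);G=61
env.move_l([*m,140+G],rot=down(0.9),rate=250)
env.move_l([*m,40+G],rate=200)
b=env.move_l([*m,29+G],rate=30,f_stop=4)
s=env.read_state();print(b,s['tool_pos'],s['force'],t())
set_gripper(60)
env.move_l([*m,150+G],rate=250);print(t())
snap('scene','s2',(220,100,440,260),3.6)
snap('side','s3',(300,80,480,220),4)
```

```text
True [ 464.1957555  -350.53258816   92.38053154] [-0.07786755 -0.43208274  4.46530153] 8.59
9.81
```

View pics/s2.png

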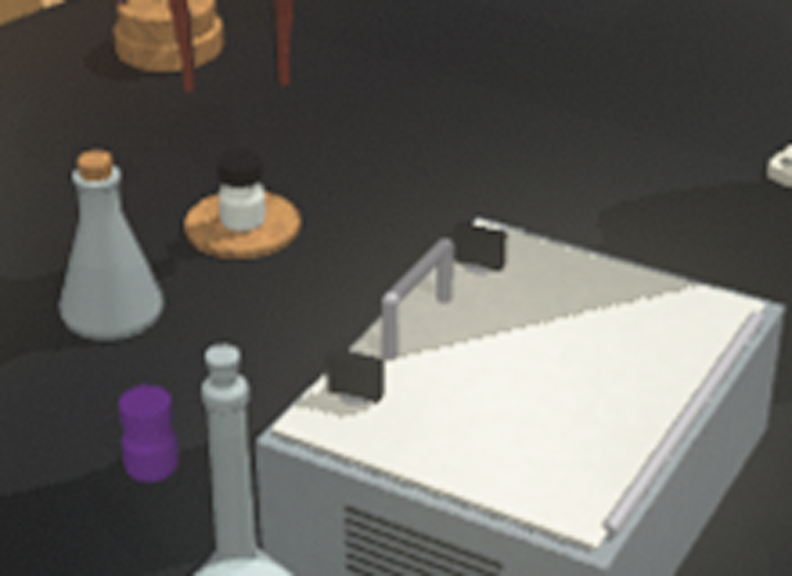

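View pics/s3.png

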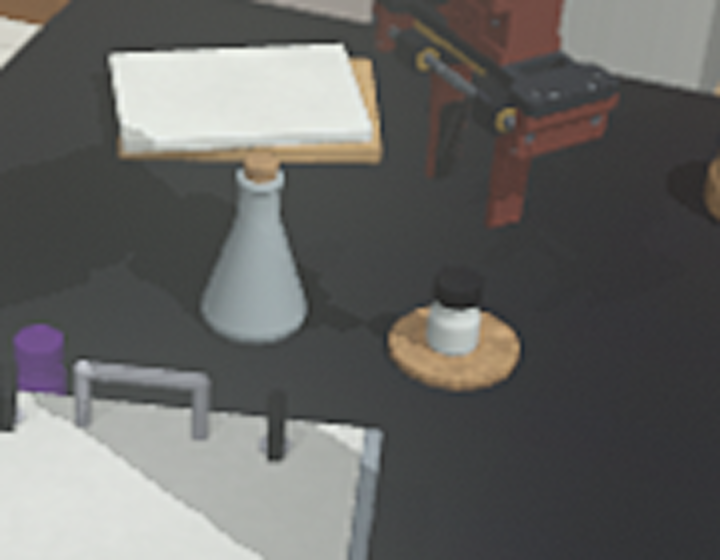

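The vial stands upright on the mat (scene crop (241,190), side crop (455,320)). Next, the near fastener.

```bash
cat >> h.py <<'E'
def turn(w,a0=0.13,zg=128):
    th=YAW+np.pi/2+a0;G=61
    env.move_l([*w,185+G],rot=down(th),rate=250)
    set_gripper(40)
    b=env.move_l([*w,zg+G],rate=120,f_stop=12);print('hit',b,t())
    set_gripper(0);s=env.read_state();print('w',s['width'],s['force'].round(1))
    q=s['qpos'].copy();q[5]-=(np.pi/2+0.03-a0);env.move_joints(q)
    s=env.read_state();print('turned',s['qpos'][5],q[5],s['wrist_torque'].round(2),s['force'].round(1),t())
    set_gripper(40);env.move_l([*w,185+G],rate=200);print(t())
E
python3 - <<'E'
from h import *
turn(np.array([493.5,-76.2]))
snap('scene','s4',(290,140,450,260),4.8)
E
```

```text
hit False 12.32
w 9.968661610536364 [-3.7 -3.4  5.3]
turned -2.0400821323389535 -2.040783402199387 [-0.83  0.18 -0.48] [-1.4 -5.4 -0. ] 14.22
15.31
```

View pics/s4.png

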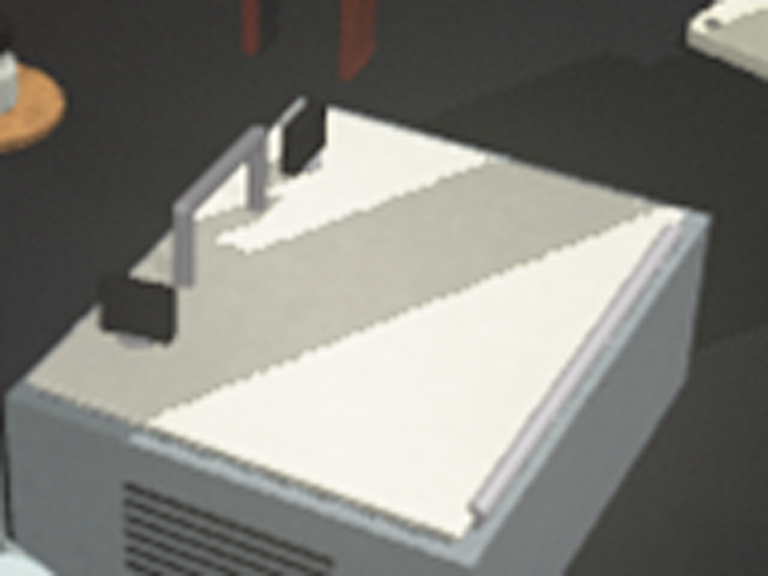

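The near wing now lies parallel to the bar (crop (305,135)). Now the far fastener.

Run:
```python
from h import *
turn(np.array([648,-34.2]))
snap('scene','s5',(270,140,450,260),4.4)
snap('side','s6',(220,130,420,280),3.9)
```

```text
hit False 17.82
w 9.749389648381431 [-5.1 -1.6  4.8]
turned -1.9340263213596667 -1.9348577510582263 [-0.92  0.39 -0.5 ] [-3.5 -6.5  1.5] 19.72
20.81
```

View pics/s5.png

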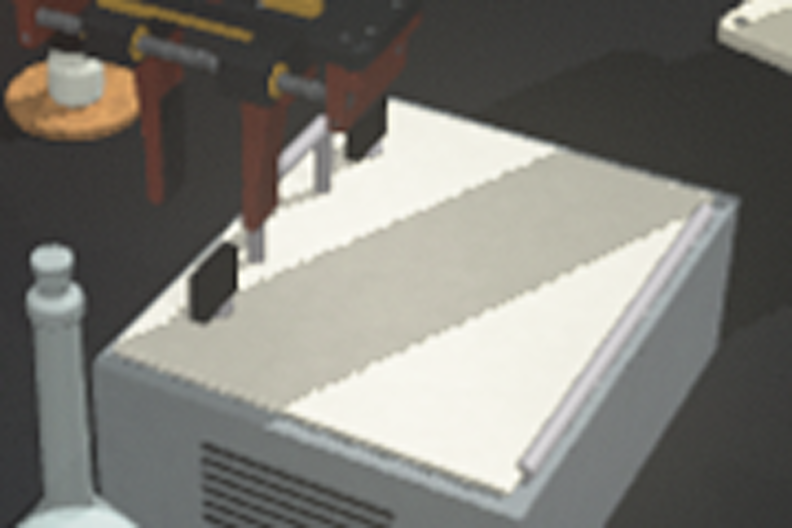

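View pics/s6.png

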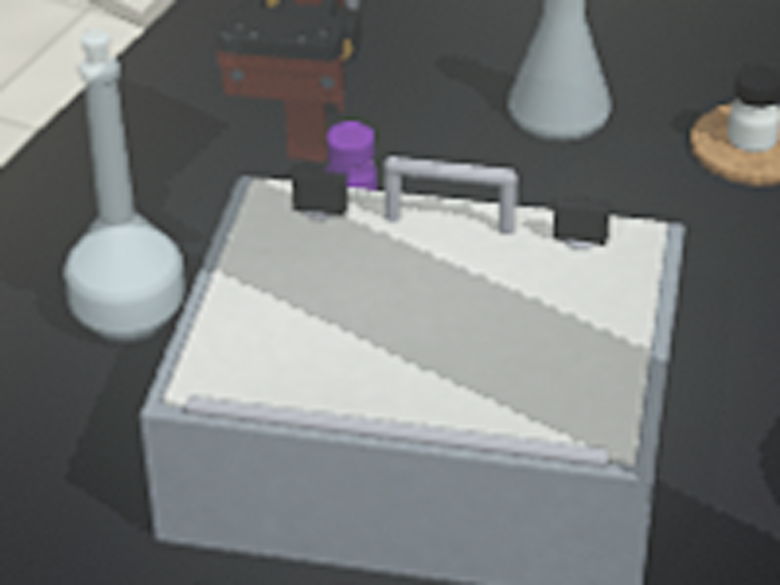

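Both wings now lie parallel to the edge (scene crop (213,283), (367,128)). Now I grip the bar (jaws across it, tool down) and follow the arc.

```bash
cat >> h.py <<'E'
def barpos(phi):
    c,s=np.cos(phi),np.sin(phi)
    return np.array([*U(0,100-180*c+45*s),100+180*s+45*c])
E
python3 - <<'E'
from h import *
th=YAW+np.pi;q=down(th);G=np.array([0,0,61])
for p in np.linspace(0,1.72,9): print(np.round(env.ik(barpos(p)+G,q),2))
b=barpos(0)+G
env.move_l(b+[0,0,45],rot=q,rate=200)
print(env.move_l(b,rate=100,f_stop=12))
set_gripper(0);s=env.read_state();print(s['width'],s['force'].round(1),t())
for p in np.linspace(0,1.72,10)[1:4]:
    env.move_l(barpos(p)+G,rate=60);print(round(p,2),env.read_state()['force'].round(1),round(env.read_state()['width'],1),t())
snap('side','s7',(220,80,420,280),2.9)
E
```

```text
[-0.12  0.48  1.81 -0.    0.85 -1.96]
[-0.1   0.42  1.8  -0.    0.92 -1.93]
[-0.06  0.36  1.79 -0.    0.99 -1.9 ]
[-0.02  0.32  1.78 -0.    1.04 -1.85]
[ 0.04  0.28  1.78 -0.    1.08 -1.79]
[ 0.11  0.26  1.78 -0.    1.11 -1.72]
[ 0.18  0.24  1.78 -0.    1.12 -1.65]
[ 0.26  0.25  1.79 -0.    1.11 -1.58]
[ 0.33  0.26  1.79 -0.    1.09 -1.51]
False
8.989583151669658 [-0.3 -1.3  2.8] 22.65
0.19 [ 0.5 -6.8  2.3] 8.8 23.39
0.38 [-0.3 -7.6  4.1] 9.5 24.13
0.57 [ -1.4 -10.5   9.9] 9.4 24.88
```

View pics/s7.png

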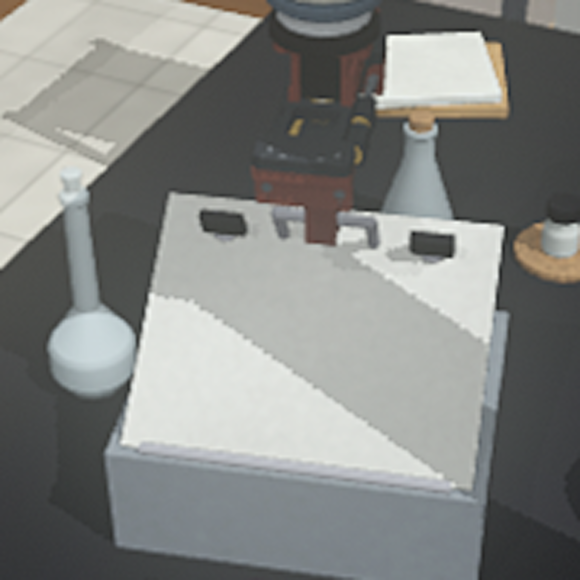

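Run:
```python
from h import *
G=np.array([0,0,61])
for p in np.linspace(0,1.72,10)[4:]:
    env.move_l(barpos(p)+G,rate=60);s=env.read_state();print(round(p,2),s['force'].round(1),round(s['width'],1),t())
    if np.linalg.norm(s['force'])>45: break
snap('side','s8',(200,60,440,280),2.7)
snap('scene','s9',(240,60,480,280),2.7)
```

```text
0.76 [ -0.6 -10.1  12.8] 8.9 25.67
0.96 [-0.9 -5.5 12.1] 9.3 26.41
1.15 [-0.9 -1.8  8.9] 9.4 27.15
1.34 [1.5 0.9 5.9] 9.2 27.89
1.53 [5.  1.6 1.2] 9.0 28.63
1.72 [ 7.   2.1 -1.8] 9.1 29.38
```

View pics/s8.png

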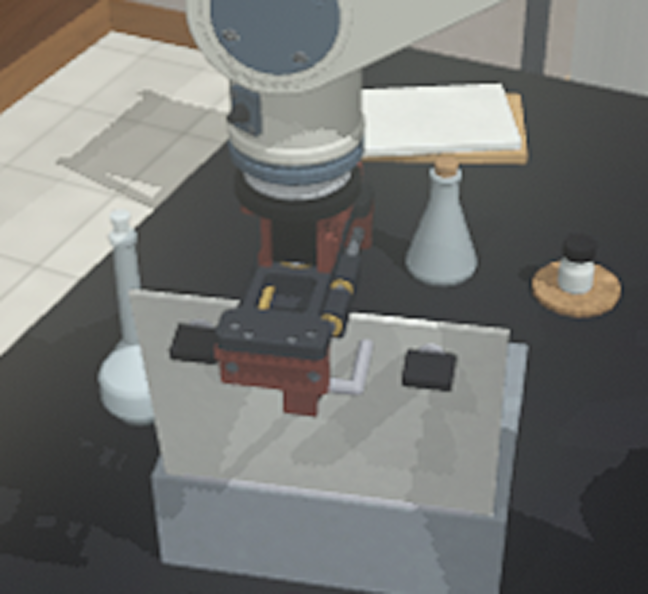

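View pics/s9.png

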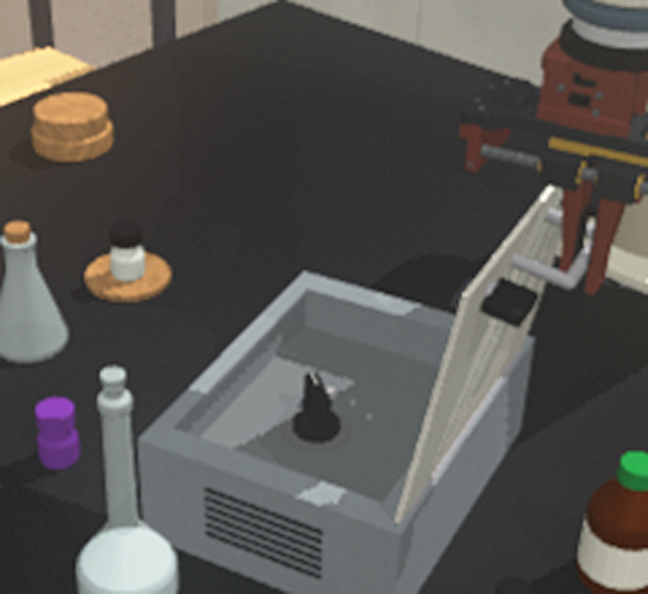

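The panel stands past upright (scene crop (510,330)), so I release it, rise clear and look into the recess.

Run:
```python
from h import *
set_gripper(24)
s=env.read_state();p=s['tool_pos']
print(s['force'].round(1))
env.move_l(p+[0,0,95],rate=150)
env.move_l([*U(0,-60),400],rot=down(YAW+np.pi/2),rate=250)
env.move_l([*U(0,-110),320],rate=200)
snap('wrist','w3',(150,0,490,250),2.3)
env.move_l([*U(25,-90),300],rate=200)
snap('wrist','w4',(150,0,490,250),2.3)
snap('scene','s10',(270,100,480,280),3.6)
print(t())
```

```text
[ 0.3 -0.3  0.3]
33.56
```

View pics/w3.png

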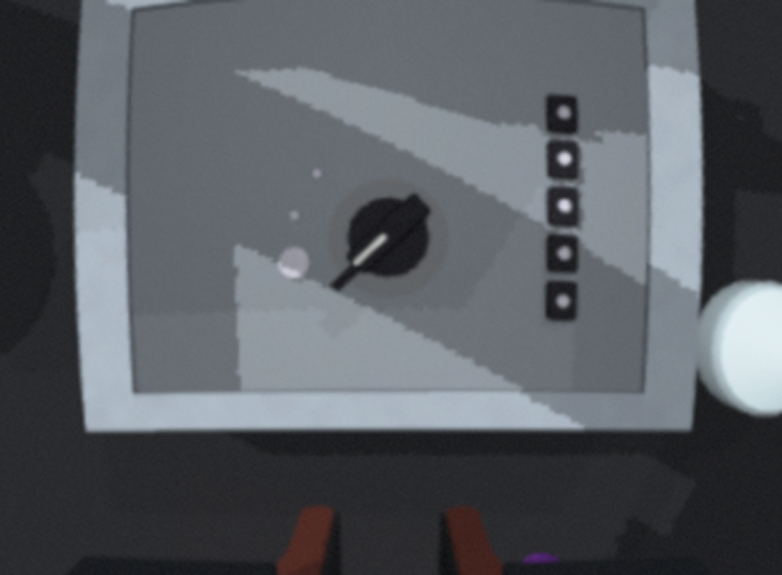

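View pics/w4.png

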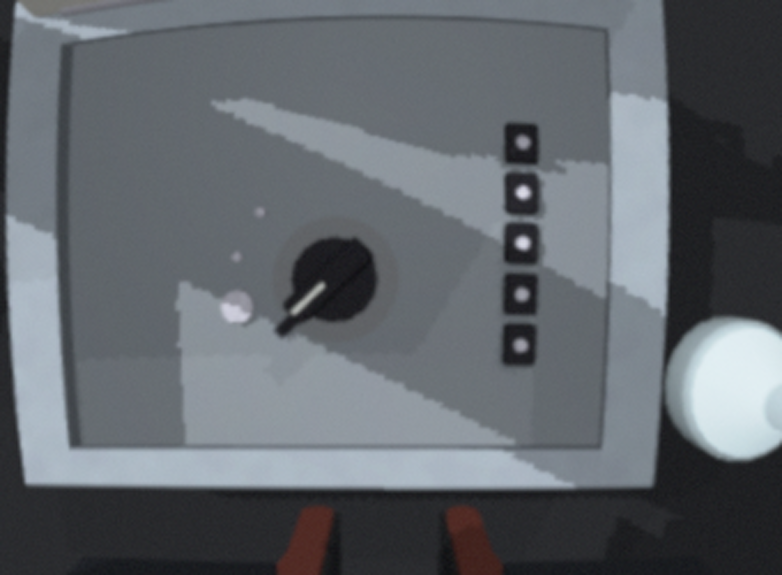

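View pics/s10.png

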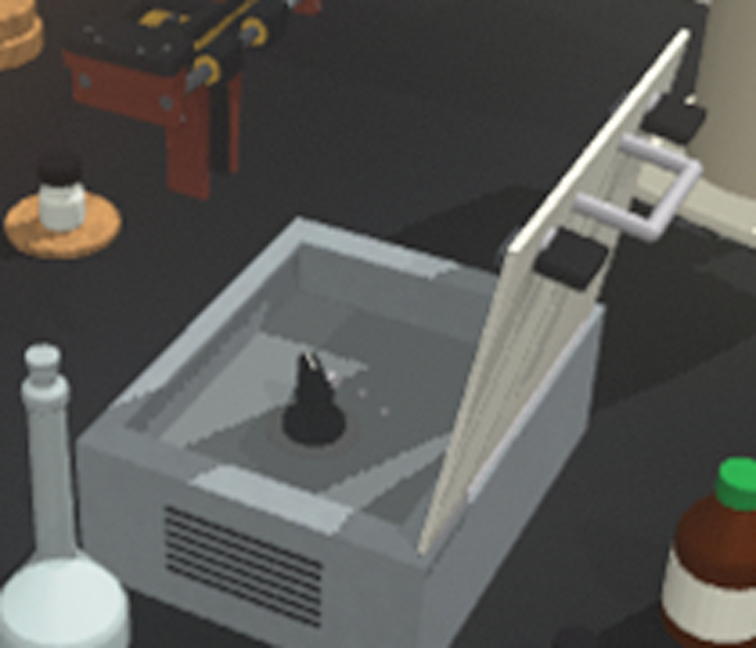

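The wrist views show the large stud at w3 crop (293,263), the small studs at (294,215) and (317,173), and the pointer tip at (335,287). So the large stud is the first clockwise stop. I measure it.

Run:
```python
from h import *
pairs={'stud':((293,263),(236,307)),'s2':((294,215),(236,257)),'s3':((317,173),(260,211)),'tip':((335,287),(281,331)),
'linein':((384,237),(324,286)),'lineout':((355,264),(293,313)),'barback':((424,205),(368,255)),'blk':((565,206),(523,243))}
Ts=[np.load('pics/w3_T.npy'),np.load('pics/w4_T.npy')]
f=lambda p:(150+p[0]/2.3,p[1]/2.3)
X={}
for n,(a,b) in pairs.items():
    X[n],e=tri([ray('wrist',*f(a),Ts[0]),ray('wrist',*f(b),Ts[1])]);u=toU(X[n])
    d=u-[0,-25];print(n,X[n].round(1),np.round(e,1),u.round(1),'r',np.hypot(*d).round(1),'ang',np.arctan2(d[1],d[0]).round(3))
    for k,(p,T) in enumerate(zip((a,b),Ts)): print('   onz50',toU(onz(ray('wrist',*f(p),T),50)).round(1))
# circle through three studs radius 48
S=np.array([toU(X[k]) for k in('stud','s2','s3')])
r=least_squares(lambda c:np.hypot(*(S-c).T)-48,[0,-25]);print('axis',r.x,r.fun)
a=np.arctan2(*(S-r.x).T[::-1]);print(a)
for n in('linein','lineout'):
    for p,T in zip(pairs[n],Ts): print(n,'z90',toU(onz(ray('wrist',*f(p),T),90)).round(1))
```

```text
stud [515.5 -28.2  48.6] [0. 0.] [-45.9 -36.9] r 47.4 ang -2.888
   onz50 [-45.6 -36.9]
   onz50 [-45.6 -36.8]
s2 [510.4  -5.   52. ] [0. 0.] [-44.7 -13.2] r 46.3 ang 2.883
   onz50 [-45. -13.]
   onz50 [-45.2 -13.1]
s3 [515.2  18.6  46.8] [0.2 0.2] [-34.    8.4] r 47.7 ang 2.365
   onz50 [-33.6   7.8]
   onz50 [-33.5   8.3]
tip [538.2 -35.1  40. ] [0. 0.] [-25.7 -49.4] r 35.4 ang -2.382
   onz50 [-25.  -49.2]
   onz50 [-24.2 -48.6]
linein [556.7  -6.7  88.3] [0.3 0.3] [ -0.4 -26.8] r 1.9 ang -1.808
   onz50 [ -0.8 -24.6]
   onz50 [ -3.7 -27.7]
lineout [547.1 -21.2  85.9] [0.1 0.1] [-13.5 -38.3] r 18.9 ang -2.363
   onz50 [-15.1 -37.9]
   onz50 [-18.4 -40.2]
barback [570.4  10.6  94. ] [1.1 1.1] [ 17.2 -13.7] r 20.6 ang 0.581
   onz50 [18.7 -8.6]
   onz50 [ 16.8 -13.4]
blk [637.7  35.9  50.9] [0.2 0.2] [88.8 -6.7] r 90.7 ang 0.203
   onz50 [89.2 -6.8]
   onz50 [88.9 -6.6]
axis [  1.07126749 -24.95144115] [ 0.41350066 -0.71890036  0.40785187]
[-2.89276785  2.88939044  2.38076258]
linein z90 [ -0.6 -26.7]
linein z90 [ -0.1 -27. ]
lineout z90 [-13.2 -38.4]
lineout z90 [-13. -38.]
```

Run:
```python
from h import *
a=U(0.8,-25.3);th=YAW-2.385+np.pi
env.move_l([*a,215],rot=down(th),rate=200)
set_gripper(40)
b=env.move_l([*a,139],rate=120,f_stop=12);print(b,t())
set_gripper(0);s=env.read_state();print(s['width'],s['force'].round(1))
q=s['qpos'].copy();q[5]+=0.51;env.move_joints(q)
s=env.read_state();print(s['qpos'][5],q[5],s['wrist_torque'].round(2),s['force'].round(1),t())
set_gripper(40);env.move_l([*a,215],rate=200)
env.move_l([*U(0,-110),320],rot=down(YAW+np.pi/2),rate=250)
snap('wrist','w5',(150,0,490,250),2.3)
snap('side','s11');snap('scene','s12');print(t())
```

```text
False 35.78
11.988798797352558 [-2.9  1.6  5.4]
1.0281908849256867 1.031112307444607 [-0.49 -0.28  0.03] [ 1.5 -1.4 -1.9] 36.89
39.67
```

View pics/w5.png

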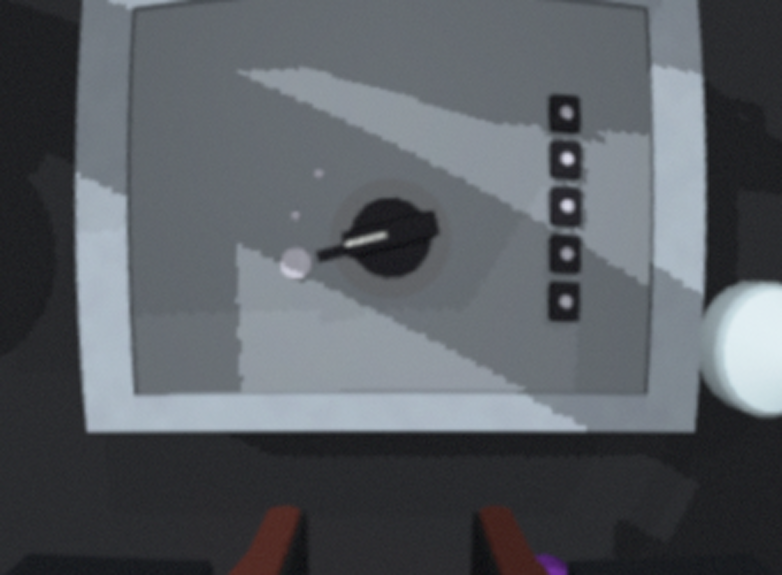

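View pics/s12.png

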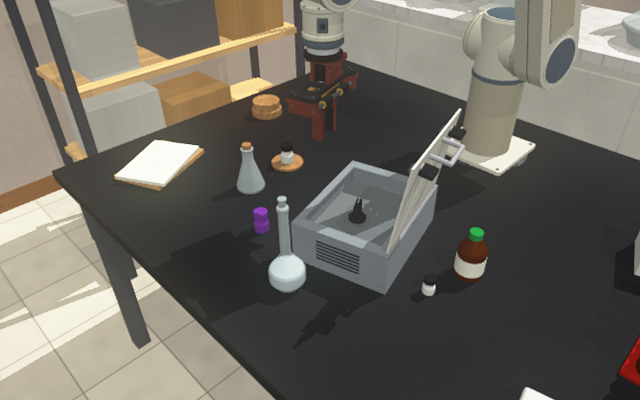

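View pics/s11.png

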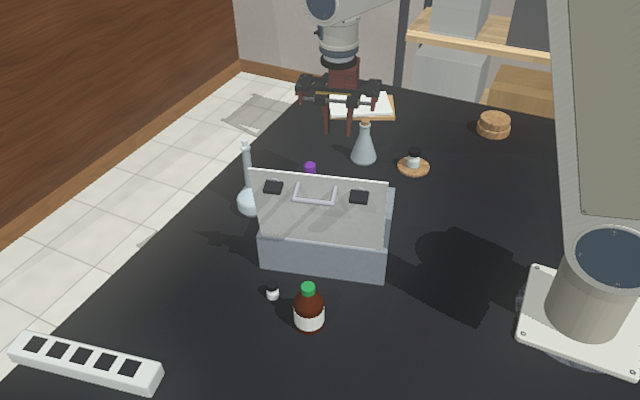

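```bash
python3 - <<'E'
from h import *
T=np.load('pics/w5_T.npy');f=lambda p:(150+p[0]/2.3,p[1]/2.3)
tip=toU(onz(ray('wrist',*f((319,257)),T),54));st=toU(onz(ray('wrist',*f((294,263)),T),50))
li=toU(onz(ray('wrist',*f((386,236)),T),90));lo=toU(onz(ray('wrist',*f((346,244)),T),90))
a=np.array([.8,-25.3]);g=lambda d:np.arctan2(d[1],d[0])
print('tip',tip,g(tip-a),'stud',st,g(st-a),'line',g(lo-li))
X,e=tri([ray('scene',461,111),ray('side',387,181)]);u=toU(X);print('near top corner',X.round(1),np.round(e,1),u.round(1))
print('phi from corner (5mm thick, 205)', np.arctan2(X[2]-100,-(u[1]-100)))
for n,c1,c2 in(('scene',(287,147),(287,162)),('side',(414,152),(413,166))):
    print(n,'cap',onz(ray(n,*c1),63).round(1),onz(ray(n,*c2),8).round(1))
for n in('s12','s11'):
    im=cv2.imread(f'pics/{n}_raw.png');c=(287,155) if n=='s12' else (414,160)
    cv2.imwrite(f'pics/{n}v.png',cv2.resize(im[c[1]-35:c[1]+35,c[0]-40:c[0]+40],None,fx=8,fy=8,interpolation=cv2.INTER_CUBIC))
E
python3 -c "
import cv2,numpy as np
cv2.imwrite('pics/v.png',cv2.resize(np.hstack([cv2.imread('pics/s12v.png'),cv2.imread('pics/s11v.png')]),None,fx=.6,fy=.6))"
```

```text
tip [-33.23426773 -34.01304494] -2.8909674408807637 stud [-45.9915922  -36.62252556] -2.9041784505720596 line -2.9484759243386223
near top corner [392.7 116.9 301.5] [4.1 4.1] [-126.7  135.2]
phi from corner (5mm thick, 205) 1.7434973645557124
scene cap [ 472.3 -337.2   63. ] [ 467.1 -347.5    8. ]
side cap [ 462.4 -339.2   63. ] [ 463.  -350.6    8. ]
```

View pics/v.png

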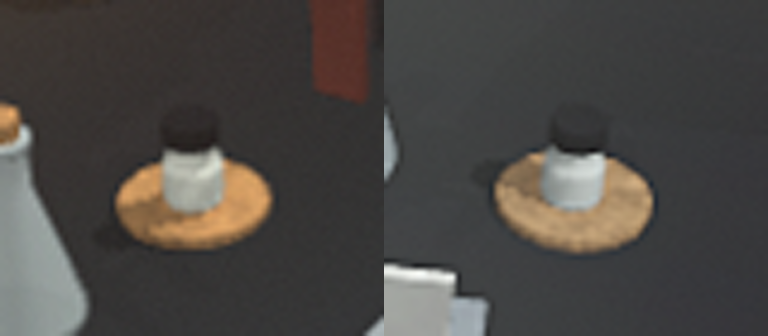

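The vial is near the mat's centre and upright, the pointer is within about 0.04 rad of the stud, and the panel is at about 1.72–1.74 rad. I hand it in.

Run:
```python
from h import *
env.hold(0.3);print(env.read_state()['force'].round(1),t());workorder.sign_off()
```

```text
[ 1.9 -0.2  0.6] 39.98
the job is handed in; nothing more can be done
```

I did all the steps in the order asked and handed the job in at about 40 s of the 72 s; no verdict was reported. I stood the vial from the panel on the flat cork mat and turned both fasteners about 1.57 rad counter-clockwise. Then I swung the panel open by its bar, and turned the selector clockwise to the large stud, its first stop.

**Last checks:**
- **Vial:** it stands upright and near the mat's centre in both views. A rough fix from the cap put it about 10 mm off centre, within the 28 mm limit; by eye it looks closer.
- **Panel:** about 1.74 rad from one corner, against 1.72 rad commanded. That corner's two camera rays missed each other by 4 mm, so the figure is coarse.
- **Fasteners:** both wings lie parallel to the edge.
- **Selector:** the pointer's tip and its top line measured 0.013 and 0.044 rad from the large stud's direction, against a limit of about 0.17 rad.
- **Bystanders:** by eye, the bottle and both flasks are where they started; I did not measure them again.
- **Robot:** the gripper stood clear of everything at hand-in, with about 2 N still showing on the force reading.

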